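# Close the filter cell with its bayonet plug and hold it home

### The arm

A 7-joint arm with a two-finger parallel gripper is mounted at the origin on a cart in front of the work surface, level with it; the furniture and walls round the work are solid. World frame = base frame: x ahead of the robot, y to its left, z up, the work surface at z = 0. Lengths are in m, angles in rad, forces in N, time in s.
With the tool pointing down it reaches from about 0.4 to 0.875 m from the base axis. Payload 6.5 kg.
Tool frame: the origin (TCP) lies at the centre of the arm's flange, where the gripper is bolted on; the fingertips stand 166 mm ahead of it and the grasp point (between the pads) lies 147 mm ahead of it (tip_extent is the distance from the TCP to the fingertips, in m); z points along the fingers, y is the direction in which the jaws open and shut (so a half turn about z gives the same grasp; the last joint's range is limited). The gripper opens to 88 mm and grips with 3 to 60 N. Pads are 18 mm wide; open, the fingers measure 123 mm over their backs; the gripper's body (75 mm by 187 mm) begins 45 mm behind the grasp point.
Start: joints at [1.08, 0.536, -0.004, 1.538, 0.003, 1.067, -0.071], TCP at [0.268, -0.592, 0.405] pointing down, gripper open.
Joint ranges: [-2.7, 2.7], [-0.37, 2.16], [-1.27, 1.26], [0.24, 2.4], [-1.31, 4.45], [0.19, 1.91], [-2.76, 2.76]. Speed limits (rad/s): [2.39, 2.39, 3.14, 3.14, 3.14, 3.14, 3.14].

### API

Orientations are given as a unit quaternion [w, x, y, z].
In Python, from cell import * gives the robot as it stands. The module is installed in compiled form; this text tells all that it offers.
- The arm moves only by the tool play_rows, never from a script. Its argument "plan" is a list of rows, each a list of 3 entries, a list of its own where there are three numbers: the closure, from 0 (fully open) to 1 (shut), then the shift along the tool's x, y, z in mm, then the turn about the tool's z in rad. In form: [[grip, [dx, dy, dz], twist], ...]. A call has exactly 5 rows; each row is the pose to reach, as a shift and turn from the pose commanded when the call began, along the tool's axes at that moment; what a row does not reach only later rows make up. A row lasts 1/8 s, in which the tool goes at most 62.5 mm and 10.7 degrees, less where a joint would pass 70% of its speed; a pose out of reach is approached as far as the arm can. A call with a gripper value outside its range is refused whole. The fingers move at their own pace and stop on an object; "force" is the grip in N (left out, the last holds). Time passes only in rows, so rows that repeat a pose let the fingers close, or fill a call up. It gives the time, the measured TCP pose, the force and the opening at its end, in the units of the state.
- observe(): the state, without advancing time (a new reading comes with each control period).
- camera(name): name is "scene" or "top" or "wrist"; returns a dict with "image" (420x560x3 uint8, red, green, blue), "depth" (420x560 float32, m along the optical axis (not along the pixel's ray), 0 where there is no reading), "K" (3x3 intrinsics, pixels), "rvec" (rotation vector, rad) and "tvec" (3), from world to camera coordinates, as OpenCV has them. Camera axes: x right, y down, z forward; pixel columns grow to the right and rows downward; lengths in m; the calibration is good to about 2 mm. A picture is of the moment at which its call begins.
- finish_job(): hands the job in, once; it reports no verdict.
Trained networks look in the newest picture that a camera, given by its name, has taken for a name from the list of things; names that differ only in an ending like _2 or _b are one class to them, and where a whole thing is asked for, a point or a joint stands for the part that bears it (a point fixed in the world has none). Each returns a list of dicts, best first, with "conf" (0 to 1); they miss things now and then, are a little off and sometimes report something else, mostly with a low value. They report only what shows in the picture. A call takes as long as a camera call. They do not tell look-alikes from the thing itself.
- look_for(camera, thing): "extent" ([left, top, right, bottom] in pixels, round what is visible of it).
- outline_of(camera, thing): "mask" (420x560 bool, what is visible of it) and "extent" ([left, top, right, bottom] in pixels, round what is visible of it).
- place_of(camera, thing): "uv" ([column, row] in pixels: a listed point, or the origin of a listed thing).
The state is a dict: "t": time; "joint_positions": joint angles; "dq": joint speeds; "joint_efforts": joint torques, N m; "tool_pos": TCP position; "eef_rot": TCP orientation; "contact_force": force on the tool from outside, world axes, zero at the start; "ft_torque": the same for the moment, N m; "opening": opening from 0.0 (shut) to 1.0 (fully open).
Only numpy, scipy, OpenCV 4.12 (cv2) and the standard library are available. Lean on these libraries where they do the work, as an engineer would, in place of code of your own. Each camera call takes 0.05 s, during which the arm holds its last target.

### The job

Close the pressure filter cell: take the loose steel plug by its bar grip, put it into the cell's neck with its two lugs in the two entry slots, push it down against the spring and turn it clockwise (seen from above) about a quarter turn, up to the stop. Finish while still holding the plug by its grip, pressed fully home with its flange down on the cell's rim, because it springs up a little as soon as it is let go. Leave the jars, the tape roll and the weighing boat where they are.

Things in the scene. Friction and masses are not known exactly. Their poses are not given: they have to be found in the camera images.
- plug_grip (a point): centre of the black bar grip on the loose steel plug, which stands upright on the bench at the start (62 mm tall, 0.16 kg). The bar is 42 mm long (x), 12 mm thick (y), 30 mm tall (z up); the two lugs lie in line with it. This point is 47 mm above the plug's foot, 21 mm above the flange's underside, 15 mm above the flange's top. The plug is the same after a half turn.
- plug_shoulder (a point): centre of the underside of the plug's flange, 26 mm above the foot, on the plug's axis; axes as plug_grip
- cell_rim (a point): centre of the top of the neck of the cell, z up: a steel tube 56 mm in diameter on a round foot 92 mm in diameter with four screws, fixed to the bench, rim 60 mm above it, small outlet nozzle low on its +x side. Bore 33 mm in diameter; two entry slots 11 mm wide run down from the rim along +x and -x of this frame. Fully home, the plug's flange touches the rim.
- cell_piston (a joint): the white spring piston in the bore, which the plug's foot pushes down; 0 with its face 12 mm below the rim (nothing pressing; the foot then meets it when the flange is 14 mm above the rim), 0.014 m when the plug is fully home; the spring pushes up with 3 N at 0 and 10 N at 0.014
- plug: the whole plug; origin at the centre of its foot, axes as plug_grip. From the bottom: round spigot 30 mm in diameter, 26 mm long, foot chamfered 4 mm; flange 54 mm in diameter, 6 mm thick; bar grip. Two lugs stick out of the spigot along plus and minus x: 42 mm across their tips, 6 mm wide, 5 mm high, from 6 to 11 mm above the foot.
- jar_a: bystander: sample jar with cap, 50 mm in diameter, 78 mm tall; origin under its centre
- jar_b: bystander: sample jar with cap, 44 mm in diameter, 69 mm tall; origin under its centre
- tape_roll: bystander: roll of tape lying flat, 92 mm in diameter, 25 mm high; origin under its centre
- boat: bystander: white weighing boat, 25 x 91 x 10 mm; origin under its centre
- cell_ledge (a point): on the cell's axis, 10 mm below the rim: underside of the ledge between the slots. Under it the lugs can turn clockwise (from above) by about 86 degrees to an end stop; anticlockwise is blocked. They pass under it while the flange is less than 5 mm above the rim. Let go after the turn, the plug rises until its lugs meet the ledge (flange 5 mm above the rim).
There are look-alikes about, which are no part of the job. Leave any green look-alike of the part that bears cell_rim alone.

How it is judged:
By the outcome, as a careful person would: the job done as asked, in the order asked, and still so for the second after the job is handed in, while the arm keeps its last pose, push and grip.
It also fails if it takes over 42 s, if anything falls off the work surface, if the arm or the gripper's body presses on something with over 40 N, if the wrist force passes 120 N, or if a joint passes its speed limit or range.

## Working session

There is one attempt and no reset: what is moved stays moved. The work goes in short steps, Python scripts to look and compute and a tool call to move; the robot and the scene stay as the last step left them, time stands still between calls to the robot, and variables do not carry over. Pictures are saved under pics/ and viewed, and the job is handed in when it is done.

Besides the shell and the picture viewer there is one more tool, called by a JSON object that holds its "method" and its "body", one argument or row to a line. play_rows: Moves the arm, as the interface text tells. Its arguments: {"type":"object","properties":{"plan":{"type":"array","items":{"type":"array"}},"force":{"type":"number"}},"required":["plan"]}

```bash
mkdir -p pics
cat > h.py <<'E'
from cell import *
import numpy as np, cv2
from scipy.spatial.transform import Rotation as R
def cam(n):
    c=camera(n); c['R']=cv2.Rodrigues(np.array(c['rvec'],float))[0]; c['t']=np.array(c['tvec'],float).ravel(); return c
def save(c,n): cv2.imwrite('pics/'+n,cv2.cvtColor(c['image'],cv2.COLOR_RGB2BGR))
def ray(c,uv):
    d=c['R'].T@np.linalg.solve(c['K'],[uv[0],uv[1],1.]); o=-c['R'].T@c['t']; return o,d
def atz(c,uv,z):
    o,d=ray(c,uv); return o+d*(z-o[2])/d[2]
def cloud(c):
    v,u=np.mgrid[:420,:560]; z=c['depth']; p=np.stack([u,v,np.ones_like(u)],-1)@np.linalg.inv(c['K']).T*z[...,None]
    return (p-c['t'])@c['R']
def proj(c,p): return cv2.projectPoints(np.array(p,float).reshape(-1,3),np.array(c['rvec'],float),c['t'],c['K'],None)[0].reshape(-1,2)
E
python3 - <<'E'
from h import *
o=observe(); print({k:np.round(v,3) for k,v in o.items()})
for n in ['scene','top','wrist']:
    c=cam(n); save(c,n+'0.png'); P=cloud(c)
    print(n, np.round(-c['R'].T@c['t'],3))
    for th in ['plug_grip','cell_rim','plug_shoulder','jar_a','tape_roll','boat']:
        for r in place_of(n,th)[:4]:
            u,v=r['uv']; ui,vi=int(round(u)),int(round(v)); 
            print(th,round(r['conf'],2),np.round(r['uv'],1),np.round(P[vi%420,ui%560],3))
E
```

```text
{'t': np.float64(0.0), 'joint_positions': array([ 1.08 ,  0.537, -0.004,  1.539,  0.003,  1.067, -0.071]), 'dq': array([-0.003,  0.   ,  0.001,  0.001, -0.   , -0.001, -0.001]), 'joint_efforts': array([ 0.0000e+00, -5.7098e+01,  9.9100e-01, -2.5160e+01, -5.6000e-02,
        1.8000e-02,  0.0000e+00]), 'tool_pos': array([ 0.268, -0.592,  0.404]), 'eef_rot': array([-0.001,  0.978,  0.211, -0.   ]), 'contact_force': array([0.659, 0.928, 0.444]), 'ft_torque': array([-0.017, -0.019, -0.014]), 'opening': np.float64(1.0)}
scene [0.038 0.668 0.977]
plug_grip 0.65 [212.  295.8] [0.526 0.169 0.052]
plug_grip 0.34 [202.1 258.2] [0.635 0.069 0.031]
cell_rim 0.83 [285.  218.2] [ 0.504 -0.159  0.051]
cell_rim 0.82 [347.7 134.7] [ 0.513 -0.631  0.056]
plug_shoulder 0.84 [216.1 296.2] [0.524 0.157 0.038]
jar_a 0.79 [142.1 338.4] [0.614 0.332 0.022]
jar_a 0.72 [202.6 259.1] [0.631 0.07  0.03 ]
tape_roll 0.73 [283.3 281.1] [0.415 0.01  0.003]
boat 0.44 [328.9 204.4] [ 0.437 -0.322  0.006]
boat 0.37 [214.8 294.7] [0.524 0.16  0.045]
top [ 0.261 -0.127  1.833]
plug_grip 0.44 [195.9 192. ] [0.529 0.156 0.06 ]
cell_rim 0.85 [284.  200.2] [ 0.511 -0.146  0.051]
cell_rim 0.61 [421.8 207.1] [ 0.498 -0.622  0.051]
plug_shoulder 0.74 [199.6 197. ] [0.516 0.145 0.035]
jar_a 0.79 [230.  162.2] [0.633 0.041 0.083]
jar_a 0.45 [153.5 166.6] [0.622 0.317 0.012]
jar_a 0.28 [201.1 193.4] [0.525 0.137 0.069]
tape_roll 0.67 [236.5 224. ] [ 0.429  0.02  -0.004]
boat 0.71 [331.9 222.7] [ 0.44  -0.317  0.006]
wrist [ 0.342 -0.559  0.385]
```

Run:
```python
import cv2,numpy as np
s=cv2.imread('pics/scene0.png');t=cv2.imread('pics/top0.png')
cv2.imwrite('pics/s1.png',cv2.resize(s,(784,588),interpolation=3))
cv2.imwrite('pics/t1.png',cv2.resize(t[130:270,130:460],(792,336),interpolation=3))
a=cv2.resize(s[260:320,170:250],(400,300),interpolation=3)
b=cv2.resize(s[180:255,240:340],(400,300),interpolation=3)
d=cv2.resize(s[105:180,300:400],(400,300),interpolation=3)
w=cv2.resize(cv2.imread('pics/wrist0.png'),(400,300))
cv2.imwrite('pics/c1.png',np.vstack([np.hstack([a,b]),np.hstack([d,w])]))
```

```text
(no output)
```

View pics/s1.png

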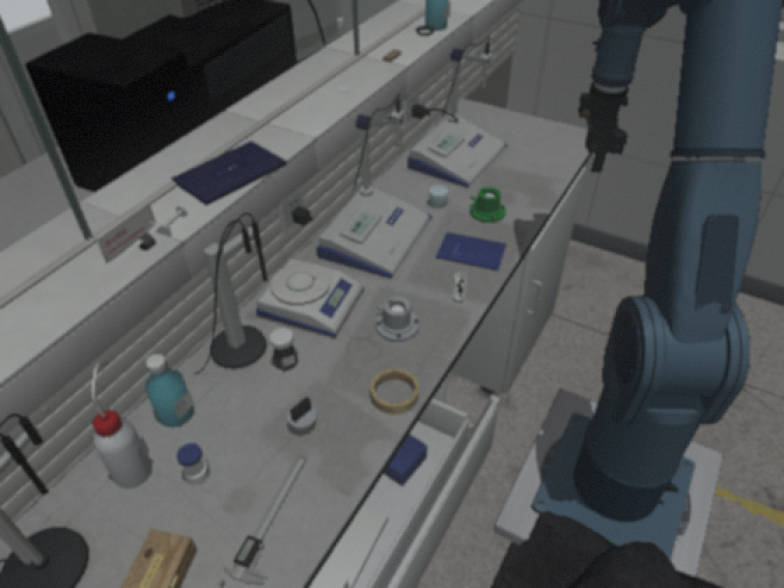

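View pics/t1.png

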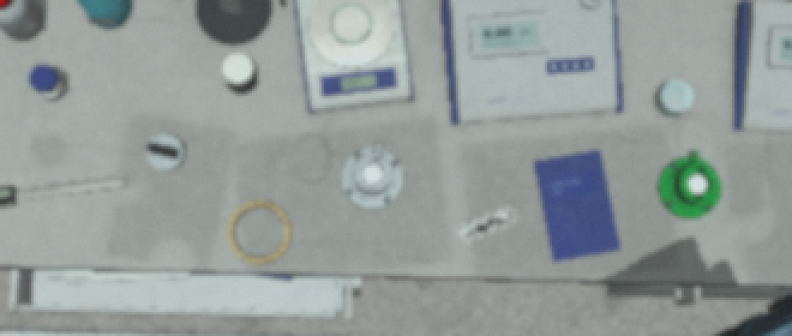

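View pics/c1.png

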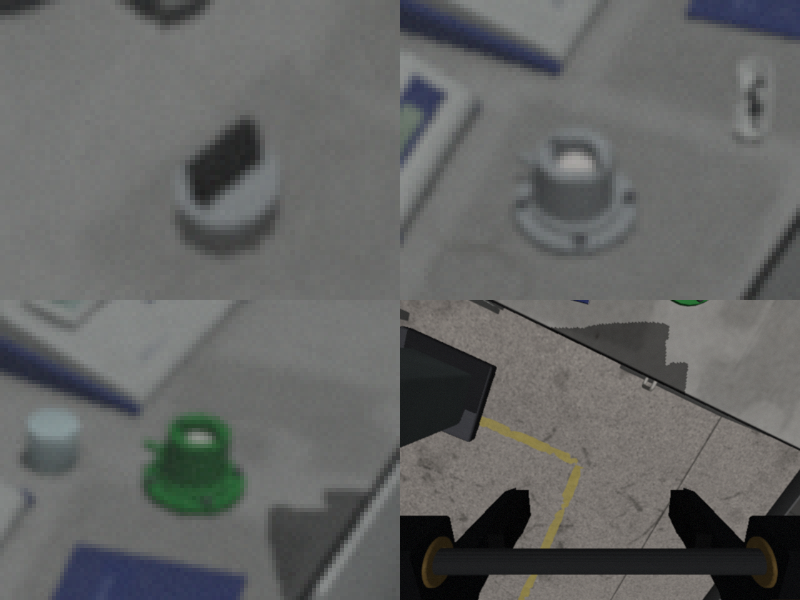

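The plug is at scene (212,296) and top (199,193). Two cells could be the target: the steel one at scene (285,218) / top (284,200), and a green look-alike at scene (348,135) / top (422,207), which I leave alone. Jars, a balance pan and a knob-like cup are the other possible mix-ups. The crop shows the black bar grip on a steel flange (plug) and the steel cell with its nozzle on the left. Next I measure both.

```bash
cat >> h.py <<'E'
def toolmove(p,yaw=None,frm=None):
    """shift (mm, tool axes) to bring TCP to p, twist to bring jaw(y) axis to world yaw (mod pi)"""
    o=observe(); Rt=R.from_quat(np.roll(o['eef_rot'],-1)).as_matrix()
    d=Rt.T@(np.array(p)-o['tool_pos'])*1000
    tw=0
    if yaw is not None:
        # tool z down: positive twist = clockwise from above
        y=np.arctan2(Rt[1,1],Rt[0,1]); tw=-((yaw-y+np.pi/2)%np.pi-np.pi/2)
    return np.round(d,1),np.round(tw,3)
E
python3 - <<'E'
from h import *
for n in ['scene','top']:
    c=cam(n);P=cloud(c)
    for th in ['plug','cell_rim']:
        for r in outline_of(n,th)[:2]:
            m=r['mask']; q=P[m]; q=q[(q[:,2]>-.02)&(q[:,2]<.12)]
            print(n,th,round(r['conf'],2),np.round(r['extent']),m.sum(),np.round(np.median(q,0),3),np.round(q.min(0),3),np.round(q.max(0),3))
            if th=='plug':
                g=c['image'].max(2); dk=m&(g<75); vv,uu=np.nonzero(dk)
                pts=np.array([atz(c,(u,v),.060)[:2] for u,v in zip(uu,vv)])
                if len(pts)>5:
                    mu=pts.mean(0);w,V=np.linalg.eigh(np.cov(pts.T)); print(' dark',len(pts),mu,np.degrees(np.arctan2(V[1,1],V[0,1])),np.sqrt(w))
    for r in place_of(n,'cell_rim')[:2]: print('rim',atz(c,r['uv'],.06))
    for r in place_of(n,'plug_grip')[:1]: print('grip',atz(c,r['uv'],.047))
    for r in place_of(n,'plug_shoulder')[:1]: print('sh',atz(c,r['uv'],.026))
    for th in ['jar_a','jar_b','tape_roll','boat']:
        for r in place_of(n,th)[:2]: print(th,round(r['conf'],2),atz(c,r['uv'],.0))
c=cam('scene'); print('nozzle', atz(c,(270,220),.015))
c=cam('wrist'); o=observe(); Rt=R.from_quat(np.roll(o['eef_rot'],-1)).as_matrix()
print(Rt, Rt.T@(-c['R'].T@c['t']-o['tool_pos']), c['R']@Rt, c['K'])
E
```

```text
scene plug 0.66 [205. 285. 228. 306.] 363 [0.524 0.159 0.035] [ 0.502  0.096 -0.003] [0.569 0.182 0.067]
 dark 144 [0.52285568 0.16117583] 95.42215051454158 [0.00727884 0.01342235]
scene cell_rim 0.92 [334. 131. 358. 157.] 500 [ 0.496 -0.597  0.027] [ 0.454 -0.729 -0.002] [ 0.562 -0.565  0.065]
scene cell_rim 0.56 [271. 213. 303. 244.] 690 [ 0.495 -0.131  0.026] [ 0.455 -0.188 -0.003] [ 0.55  -0.101  0.065]
rim [ 0.49602959 -0.15219637  0.06      ]
rim [ 0.50647083 -0.61894612  0.06      ]
grip [0.53448318 0.16211379 0.047     ]
sh [0.5377544 0.152604  0.026    ]
jar_a 0.96 [0.63727258 0.32854148 0.        ]
jar_b 0.96 [0.63727258 0.32854148 0.        ]
tape_roll 0.56 [0.41757278 0.02216264 0.        ]
boat 0.5 [ 0.44027586 -0.33243951  0.        ]
top plug 0.65 [193. 185. 205. 203.] 187 [0.529 0.15  0.035] [0.505 0.126 0.003] [0.563 0.178 0.073]
 dark 16 [0.52869416 0.15031192] 77.4161200215674 [0.00160836 0.01042315]
top cell_rim 0.84 [275. 187. 296. 216.] 514 [ 0.502 -0.151  0.019] [ 0.459 -0.193 -0.004] [ 0.555 -0.108  0.07 ]
top cell_rim 0.48 [223. 152. 237. 169.] 217 [0.643 0.0
[... 361 characters left out ...]
43 [0.63165215 0.32656007 0.        ]
tape_roll 0.77 [0.42287161 0.01295009 0.        ]
tape_roll 0.32 [0.63320784 0.32272471 0.        ]
boat 0.45 [ 0.44274851 -0.31449998  0.        ]
nozzle [ 0.55711459 -0.1619553   0.015     ]
[[ 9.11113237e-01  4.12156122e-01 -2.08895546e-05]
 [ 4.12156123e-01 -9.11113236e-01  3.54046670e-05]
 [-4.44049943e-06 -4.08674185e-05 -9.99999999e-01]] [0.08130498 0.00038298 0.01990248] [[ 1.00822699e-03  9.99999428e-01  3.57776678e-04]
 [-9.49122784e-01  1.06959728e-03 -3.14904426e-01]
 [-3.14904628e-01 -2.20788544e-05  9.49123319e-01]] [[364.63837393   0.         279.0380063 ]
 [  0.         364.63837393 213.16604959]
 [  0.           0.           1.        ]]
```

{"method": "play_rows", "body": {
  "plan": [
    [0,[48,-37,9],0],
    [0,[96,-74,18],0],
    [0,[144,-110,27],0],
    [0,[192,-147,36],0],
    [0,[240,-184,45],0]
  ],
  "force": 30
}}

```text
t: 2.78
tool_pos: [0.4114, -0.3239, 0.3598]
eef_rot: [0.0, 0.978, 0.211, 0.0]
contact_force: [1.4, 0.1, -0.6]
opening: 1.0
```

Run:
```python
from h import *
print(toolmove([.50,-.153,.325],np.radians(-15)),observe()['tool_pos'],observe()['joint_positions'])
```

```text
(array([ 151.1, -119.3,   34.7]), np.float64(-0.884)) [ 0.41144929 -0.32394828  0.3597698 ] [ 0.65521538  0.38271541 -0.09209912  1.9092875   0.04574017  0.85064982
 -0.6065504 ]
```

{"method": "play_rows", "body": {
  "plan": [
    [0,[38,-30,9],-0.18],
    [0,[76,-60,18],-0.36],
    [0,[114,-90,27],-0.54],
    [0,[151,-119,35],-0.72],
    [0,[151,-119,35],-0.884]
  ]
}}

```text
t: 3.4
tool_pos: [0.5008, -0.1507, 0.3245]
eef_rot: [-0.001, 0.79, 0.614, 0.001]
contact_force: [-0.6, -1.2, 0.3]
opening: 1.002
```

Run:
```python
from h import *
print(observe()['tool_pos'])
c=cam('wrist'); np.savez('cellw.npz',**{k:np.array(v) for k,v in c.items()}); save(c,'w2.png'); P=cloud(c); q=P.reshape(-1,3)
for r in place_of('wrist','cell_rim')[:2]: print('rim',r,atz(c,r['uv'],.06))
m=(np.abs(q[:,2]-.06)<.004)&(np.hypot(q[:,0]-.502,q[:,1]+.153)<.05); a=q[m]; print(len(a),a.mean(0),a.min(0),a.max(0))
print(toolmove([.527,.153,.325]),observe()['t'])
```

```text
[ 0.50079597 -0.15074007  0.32453145]
rim {'uv': [280.9, 210.9], 'conf': 0.83} [ 0.50245767 -0.14859051  0.06      ]
2815 [ 0.50291329 -0.14791782  0.05972485] [ 0.4746983  -0.1764367   0.05602054] [ 0.53006839 -0.12141003  0.06229338]
(array([ 3.042e+02, -5.230e+01, -3.000e-01]), np.int64(0)) 3.5
```

View pics/w2.png

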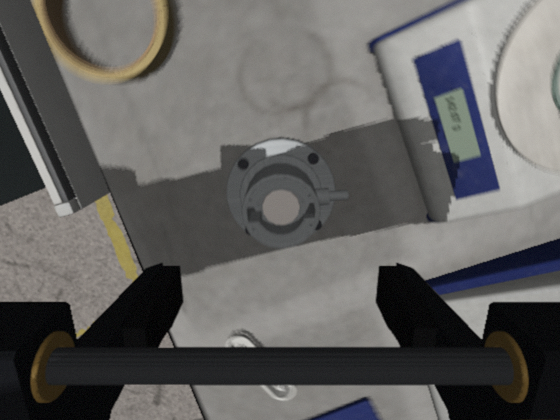

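The wrist picture shows the steel cell, with its neck at about (281,210), slots left and right at about (253,215) and (311,207), and the nozzle to the right. Now I fit the axis and slot angle.

```bash
cat > fit.py <<'E'
from h import *
from scipy.optimize import least_squares
c=dict(np.load('cellw.npz')); P=cloud(c); q=P.reshape(-1,3)
a=q[(np.abs(q[:,2]-.06)<.003)&(np.hypot(q[:,0]-.503,q[:,1]+.148)<.035)]
# outer hull circle
h=cv2.convexHull(a[:,:2].astype(np.float32)*1000)[:,0]; print(cv2.minEnclosingCircle(h))
r=least_squares(lambda p:np.hypot(h[:,0]-p[0],h[:,1]-p[1])-p[2],[503,-148,28],loss='soft_l1').x; print(r)
cx,cy=r[:2]/1000
d=q-[cx,cy,0]; rr=np.hypot(d[:,0],d[:,1]); th=np.degrees(np.arctan2(d[:,1],d[:,0]))
s=(rr>.0175)&(rr<.0205)
for b in range(-180,180,10):
    k=s&(th>=b)&(th<b+10); print(b,k.sum(),np.round(np.median(q[k,2]),4) if k.any() else '',end=' | ')
low=s&(q[:,2]<.055)
t=np.radians(th[low]); print('\nslot axis',np.degrees(np.angle(np.mean(np.exp(2j*t))))/2,low.sum())
im=cv2.resize(c['image'][150:260,215:355][...,::-1],(700,550),interpolation=3); 
cv2.imwrite('pics/c2.png',im)
E
python3 fit.py
```

```text
((502.61895751953125, -149.09274291992188), 27.9687442779541)
[ 502.56857399 -148.97565032   27.63236241]
-180 61 0.0478 | -170 33 0.0583 | -160 25 0.0593 | -150 20 0.0598 | -140 18 0.0597 | -130 31 0.0585 | -120 24 0.0597 | -110 18 0.0598 | -100 16 0.0599 | -90 18 0.0595 | -80 17 0.0597 | -70 20 0.0598 | -60 22 0.0591 | -50 30 0.059 | -40 33 0.0592 | -30 22 0.0563 | -20 0  | -10 0  | 0 8 0.0593 | 10 19 0.0598 | 20 21 0.0598 | 30 19 0.0597 | 40 28 0.06 | 50 75 0.2399 | 60 125 0.2402 | 70 136 0.2402 | 80 125 0.2402 | 90 79 0.24 | 100 38 0.0609 | 110 19 0.0595 | 120 21 0.0599 | 130 19 0.0597 | 140 21 0.0597 | 150 6 0.0594 | 160 0  | 170 0  | 
slot axis 3.4304966280616718 131
```

View pics/c2.png

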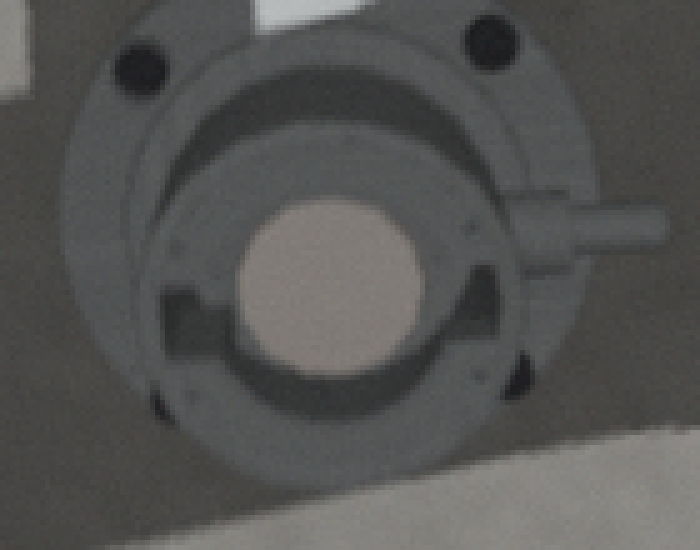

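```bash
cat >> fit.py <<'E'
f=lambda x,y: atz(c,(214.6+x/5,149.6+y/5),.06)[:2]
L,Rr=f(165,325),f(500,301); d=Rr-L; print('slots',L,Rr,(L+Rr)/2,np.linalg.norm(d),np.degrees(np.arctan2(d[1],d[0])))
for x,y in [(138,310),(523,300),(330,120),(330,488)]: p=f(x,y); print(p,np.hypot(p[0]-cx,p[1]-cy))
n=atz(c,(214.6+655/5,149.6+225/5),.015); print('nozzle',n,np.degrees(np.arctan2(n[1]-cy,n[0]-cx)))
E
python3 fit.py | tail -6; python3 -c "
from h import *
print(toolmove([.527,.153,.325],np.radians(-15)),observe()['eef_rot'])"
```

```text
slots [ 0.47894458 -0.14546568] [ 0.52566873 -0.15363623] [ 0.50230665 -0.14955095] 0.047433153266208644 -9.918900853700116
[ 0.47585749 -0.14238103] 0.02751310871149859
[ 0.52884102 -0.15428811] 0.026804168741891714
[ 0.50879515 -0.12261736] 0.027083755892396595
[ 0.49545001 -0.17548992] 0.027453240275356883
nozzle [ 0.55413569 -0.16209114  0.015     ] -14.269949585864367
(array([ 3.042e+02, -5.230e+01, -3.000e-01]), np.float64(0.002)) [-1.85624225e-04  7.92621271e-01  6.09714261e-01  7.30192163e-05]
```

{"method": "play_rows", "body": {
  "plan": [
    [0,[61,-10,0],0],
    [0,[122,-21,0],0],
    [0,[183,-31,0],0],
    [0,[243,-42,0],0],
    [0,[304,-52,0],0]
  ]
}}

```text
t: 4.12
tool_pos: [0.5281, 0.1529, 0.325]
eef_rot: [0.001, 0.795, 0.606, 0.0]
contact_force: [0.9, -0.5, 0.1]
opening: 1.0
```

```bash
cat > plug.py <<'E'
from h import *
print(observe()['tool_pos'])
c=cam('wrist'); save(c,'w3.png'); P=cloud(c); q=P.reshape(-1,3)
for r in place_of('wrist','plug_grip')[:2]: print('grip',r,atz(c,r['uv'],.047))
for lo,hi in [(.058,.068),(.028,.036)]:
    a=q[(q[:,2]>lo)&(q[:,2]<hi)&(np.hypot(q[:,0]-.527,q[:,1]-.153)<.05)][:,:2].astype(np.float32)*1000
    print(len(a),cv2.minAreaRect(a),cv2.minEnclosingCircle(a))
    w,V=np.linalg.eigh(np.cov(a.T)); print(a.mean(0),np.degrees(np.arctan2(V[1,1],V[0,1])))
    np.save('p%d.npy'%(lo*1000),a)
E
python3 plug.py
```

```text
[0.52809778 0.15286558 0.32499859]
grip {'uv': [281.5, 210.8], 'conf': 0.8} [0.52916305 0.14999543 0.047     ]
935 ((529.3574829101562, 153.83438110351562), (41.526329040527344, 11.956771850585938), 77.45140838623047) ((529.7113037109375, 153.7530975341797), 20.89855194091797)
[529.61304 154.76303] 77.6408941755014
2620 ((529.64453125, 154.02923583984375), (52.13686752319336, 52.86880111694336), 74.1202621459961) ((529.234375, 153.31590270996094), 27.01258087158203)
[530.00055 155.71933] 166.99672943029583
```

View pics/w3.png

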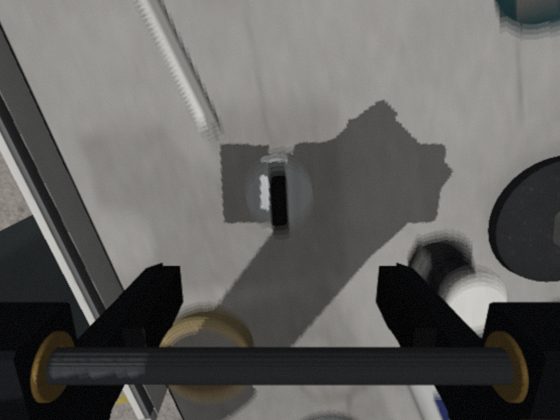

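The plug sits near (280,195), and the picture is motion-blurred because the arm was still settling. I'll measure again.

```bash
sed -i 's/w3.png/w4.png/' plug.py; python3 plug.py; python3 -c "
from h import *
print(toolmove([.5295,.1535,.194],np.radians(-12.5)),observe()['t'])"
```

```text
[0.52724439 0.15946441 0.32555143]
grip {'uv': [283.9, 217.4], 'conf': 0.68} [0.52900454 0.15260187 0.047     ]
911 ((529.3853759765625, 153.91989135742188), (41.287349700927734, 11.97867488861084), 77.67434692382812) ((530.0296020507812, 153.6688232421875), 20.841596603393555)
[529.55756 154.6985 ] 77.66032539219373
2564 ((529.3528442382812, 154.25372314453125), (52.102596282958984, 53.017269134521484), 75.74474334716797) ((529.297119140625, 153.34718322753906), 26.956134796142578)
[529.785   155.77553] 167.55653216606717
(array([  1.4,   1.4, 130.7]), np.float64(-0.045)) 4.325
```

{"method": "play_rows", "body": {
  "plan": [
    [0,[1,1,35],-0.045],
    [0,[2,1,70],-0.045],
    [0,[2,1,100],-0.045],
    [0,[2,1,118],-0.045],
    [0,[2,1,118],-0.045]
  ]
}}

```text
t: 4.95
tool_pos: [0.5291, 0.1523, 0.2059]
eef_rot: [-0.0, 0.78, 0.625, -0.001]
contact_force: [-0.4, 0.5, 0.5]
opening: 1.0
```

Run:
```python
from h import *
c=cam('wrist'); save(c,'w5.png')
o=observe();print(o['t'],o['tool_pos'],toolmove([.5295,.1538,.2005],np.radians(-12.4)))
```

```text
5.0 [0.5295056  0.15284601 0.20687665] (array([ 0.9, -0.2,  6.4]), np.float64(-0.003))
```

View pics/w5.png

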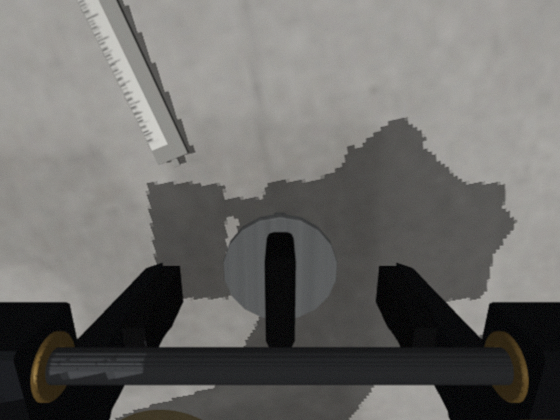

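The bar stands centred between the fingers (column 280) and aligned with them. I go down the last 6 mm and close.

{"method": "play_rows", "body": {
  "plan": [
    [0,[1,0,6],-0.003],
    [0.6,[1,0,6],-0.003],
    [1,[1,0,6],-0.003],
    [1,[1,0,6],-0.003],
    [1,[1,0,6],-0.003]
  ],
  "force": 60
}}

```text
t: 5.62
tool_pos: [0.5295, 0.1548, 0.2008]
eef_rot: [0.0, 0.779, 0.628, 0.0]
contact_force: [-0.6, -0.0, 0.4]
opening: 0.568
```

{"method": "play_rows", "body": {
  "plan": [
    [1,[0,0,0],0],
    [1,[0,0,-20],0],
    [1,[0,0,-60],0],
    [1,[0,0,-100],0],
    [1,[0,0,-100],0]
  ]
}}

```text
t: 6.25
tool_pos: [0.5307, 0.1553, 0.3049]
eef_rot: [0.001, 0.779, 0.628, 0.003]
contact_force: [-0.3, 0.0, -0.7]
opening: 0.011
```

Run:
```python
from h import *
c=cam('wrist'); save(c,'w6.png')
o=observe();print(o['t'],o['tool_pos'],o['opening']*88,o['contact_force'],o['joint_positions'][6],toolmove([.5025,-.149,.30],np.radians(79)))
P=cloud(c);q=P.reshape(-1,3); Rt=R.from_quat(np.roll(o['eef_rot'],-1)).as_matrix(); L=(q-o['tool_pos'])@Rt*1000
m=(L[:,2]>130)&(L[:,2]<200)&(np.abs(L[:,1])<32)&(np.abs(L[:,0])<40); import collections
print(np.histogram(L[m,2],bins=range(130,201,3)))
f=L[m&(L[:,2]>155)&(L[:,2]<172)]; print(len(f),f.min(0),f.max(0));
```

```text
6.3 [0.52997172 0.15489291 0.30296179] 0.22834349569059437 [-1.0408648   1.04933418  0.24050462] -0.8188895013036204 (array([-302.8,   37.7,    2.6]), np.float64(1.549))
(array([278, 341, 355, 363, 416, 283, 253, 253, 218, 199, 161,  53,   0,
         0,   0,   0,   0,   0,   0,   0,   0,   0,   0]), array([130, 133, 136, 139, 142, 145, 148, 151, 154, 157, 160, 163, 166,
       169, 172, 175, 178, 181, 184, 187, 190, 193, 196, 199]))
553 [  7.4827151  -13.07082287 155.00551951] [ 11.45631559  15.22720969 164.81118146]
```

View pics/w6.png

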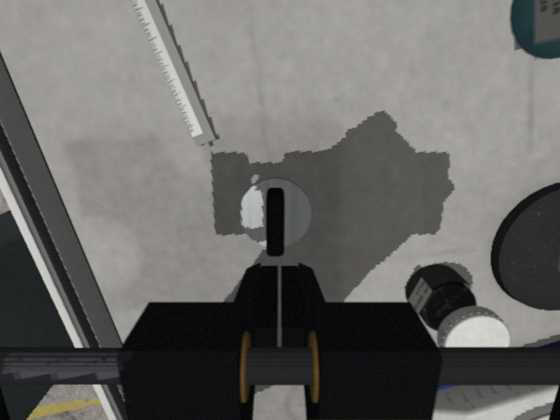

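I lifted too soon: the fingers need about 0.9 s to close, and they were still closing. The plug still stands at (275,215). I reopen partway and measure again.

{"method": "play_rows", "body": {
  "plan": [
    [0.5,[0,0,0],0],
    [0.5,[0,0,0],0],
    [0.5,[0,0,0],0],
    [0.5,[0,0,0],0],
    [0.5,[0,0,0],0]
  ]
}}

```text
t: 6.92
tool_pos: [0.5294, 0.1548, 0.3005]
eef_rot: [-0.0, 0.779, 0.628, -0.0]
contact_force: [-0.0, 0.1, 0.3]
opening: 0.496
```

```bash
sed -i 's/w4.png/w7.png/' plug.py; python3 plug.py; python3 -c "
from h import *
o=observe();print(o['t'],o['opening']*88);print(toolmove([.5295,.1538,.2005],np.radians(-12.4)),o['t'])"
```

```text
[0.52942505 0.15478289 0.3005166 ]
grip {'uv': [280.0, 221.4], 'conf': 0.86} [0.52923947 0.15271376 0.047     ]
grip {'uv': [278.1, 200.6], 'conf': 0.28} [0.53110082 0.16738133 0.047     ]
1114 ((529.4989013671875, 153.8154754638672), (41.215396881103516, 11.753046989440918), 77.42942810058594) ((528.3848266601562, 154.01455688476562), 20.960079193115234)
[529.56494 154.89627] 77.3059621330964
3051 ((529.229736328125, 154.12872314453125), (52.679222106933594, 52.85456848144531), 77.96202850341797) ((529.2910766601562, 153.4598388671875), 26.986080169677734)
[529.72925 155.95863] 167.1408460451014
7.025 44.24968807335047
(array([ -0.9,   0.3, 100.1]), np.float64(0.002)) 7.025
```

View pics/w7.png

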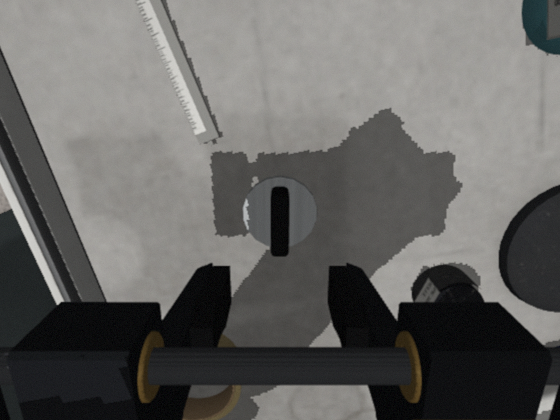

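The plug has not moved and is centred, so I go straight down 100 mm.

{"method": "play_rows", "body": {
  "plan": [
    [0.5,[-1,0,35],0],
    [0.5,[-1,0,70],0],
    [0.5,[-1,0,92],0],
    [0.5,[-1,0,100],0],
    [1,[-1,0,100],0]
  ],
  "force": 60
}}

```text
t: 7.65
tool_pos: [0.5293, 0.1539, 0.2007]
eef_rot: [-0.0, 0.779, 0.628, -0.0]
contact_force: [0.3, -0.1, -0.6]
opening: 0.409
```

{"method": "play_rows", "body": {
  "plan": [
    [1,[0,0,0],0],
    [1,[0,0,0],0],
    [1,[0,0,0],0],
    [1,[0,0,0],0],
    [1,[0,0,0],0]
  ]
}}

```text
t: 8.28
tool_pos: [0.5296, 0.1539, 0.2014]
eef_rot: [0.0, 0.779, 0.628, 0.0]
contact_force: [-0.6, -0.1, 6.8]
opening: 0.129
```

{"method": "play_rows", "body": {
  "plan": [
    [1,[0,0,-10],0],
    [1,[0,0,-40],0],
    [1,[0,0,-80],0],
    [1,[0,0,-110],0],
    [1,[0,0,-110],0]
  ]
}}

```text
t: 8.9
tool_pos: [0.5299, 0.154, 0.313]
eef_rot: [0.001, 0.779, 0.627, 0.002]
contact_force: [-0.2, 0.2, -2.0]
opening: 0.135
```

```bash
cat > held.py <<'E'
from h import *
import sys
c=cam('wrist'); save(c,sys.argv[1])
o=observe();print(o['t'],o['tool_pos'],o['opening']*88,o['contact_force'],o['joint_positions'][6])
P=cloud(c);q=P.reshape(-1,3); Rt=R.from_quat(np.roll(o['eef_rot'],-1)).as_matrix(); L=(q-o['tool_pos'])@Rt*1000
m=(L[:,2]>130)&(L[:,2]<200)&(np.abs(L[:,1])<32)&(np.abs(L[:,0])<40)
print(np.histogram(L[m,2],bins=range(150,181,2))[0])
f=L[m&(L[:,2]>164.5)&(L[:,2]<175)]; print(len(f),f.min(0),f.max(0)); 
A=np.c_[f[:,:2],np.ones(len(f))]; print('plane',np.linalg.lstsq(A,f[:,2],rcond=None)[0])
h=cv2.convexHull(f[:,:2].astype(np.float32))[:,0]; print('circ',cv2.minEnclosingCircle(h))
E
python3 held.py w8.png; python3 -c "
from h import *
print(toolmove([.5025,-.149,.31],np.radians(79)))"
```

```text
8.95 [0.52928106 0.15370223 0.31130209] 11.441275612481885 [-0.16366941  0.40837785 -0.99451685] -0.8131141034332567
[ 230  205  195  182  179  153  130   40 2388  848  143   44    0    0
    0]
3449 [ -5.72880081 -25.76795547 164.5183621 ] [ 27.47664363  27.34465874 173.27061947]
plane [3.98114187e-02 2.19801734e-03 1.67200041e+02]
circ ((0.9634847044944763, 0.6749181151390076), 26.82762336730957)
(array([-301.5,   38.2,    1.2]), np.float64(1.549))
```

View pics/w8.png

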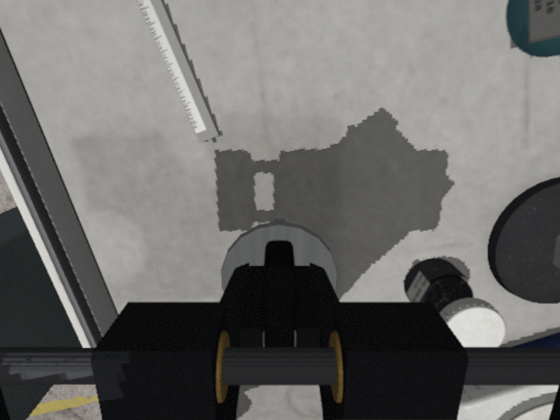

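Held, with the flange top about 167 mm ahead of the TCP as expected. I travel to the cell, turning anticlockwise so that joint 7 has room for the clockwise turn.

{"method": "play_rows", "body": {
  "plan": [
    [1,[-35,4,0],-0.17],
    [1,[-75,9,0],-0.34],
    [1,[-120,14,0],-0.51],
    [1,[-165,20,0],-0.68],
    [1,[-210,26,0],-0.85]
  ]
}}

```text
t: 9.57
tool_pos: [0.5091, -0.0584, 0.3092]
eef_rot: [-0.001, 0.448, 0.894, -0.0]
contact_force: [0.5, 0.1, -1.5]
opening: 0.132
```

```bash
python3 -c "
from h import *
print(toolmove([.5025,-.149,.31],np.radians(79)))"
```

```text
(array([-68.6, -59.5,  -0.8]), np.float64(-0.737))
```

{"method": "play_rows", "body": {
  "plan": [
    [1,[-20,-17,0],-0.16],
    [1,[-42,-36,0],-0.32],
    [1,[-60,-52,0],-0.48],
    [1,[-68,-59,0],-0.64],
    [1,[-68,-59,0],-0.737]
  ]
}}

```text
t: 10.2
tool_pos: [0.502, -0.148, 0.3089]
eef_rot: [-0.001, 0.098, 0.995, 0.0]
contact_force: [0.2, -0.2, -1.5]
opening: 0.133
```

Run:
```python
from h import *
c=cam('wrist');save(c,'w9.png')
o=observe();print(o['t'],o['tool_pos'],toolmove([.5025,-.149,.27],np.radians(79)),o['joint_positions'])
q=cloud(c).reshape(-1,3)
c=cam('scene');save(c,'s9.png'); s=c['image'][160:260,230:340][...,::-1]; cv2.imwrite('pics/s9c.png',cv2.resize(s,(660,600),interpolation=3))
```

```text
10.25 [ 0.50209789 -0.14740395  0.30895887] (array([-0.8, -1.5, 39. ]), np.float64(-0.0)) [ 0.7723626   0.57254939 -0.74426145  1.91551153  0.50721821  0.85361764
  1.14103656]
```

View pics/w9.png

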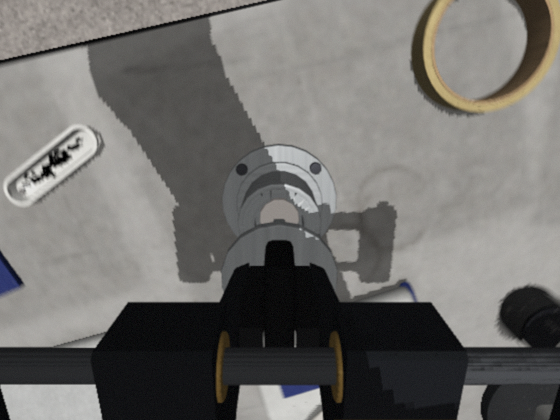

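View pics/s9c.png

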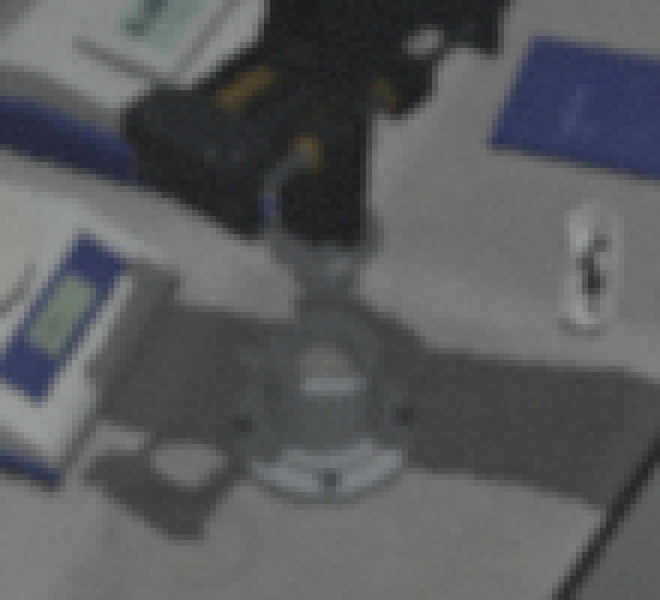

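Run:
```python
from h import *
from scipy.optimize import least_squares
c2=cam('wrist'); c1=dict(np.load('cellw.npz')); 
save(c2,'w10.png')
o=observe(); print(o['tool_pos'])
for c in (c1,c2):
    q=cloud(c).reshape(-1,3)
    near=np.hypot(q[:,0]-.5025,q[:,1]+.149)
    f=q[(near<.055)&(q[:,2]>.002)&(q[:,2]<.075)]
    print(np.histogram(f[:,2],bins=np.arange(0,.076,.005))[0])
    a=q[(np.abs(q[:,2]-.06)<.003)&(near<.035)]*1000
    # outer pts : farthest per angle bin
    th=np.degrees(np.arctan2(a[:,1]+149,a[:,0]-502.5)); r=np.hypot(a[:,1]+149,a[:,0]-502.5)
    pts=[]
    for b in range(-180,180,6):
        k=(th>=b)&(th<b+6)
        if k.sum()>4:
            i=np.argsort(r[k])[-1]; pts.append(np.r_[a[k][i],(b)])
    pts=np.array(pts); 
    ok=(pts[:,3]>110)|(pts[:,3]<-110) 
    g=lambda P:least_squares(lambda p:np.hypot(P[:,0]-p[0],P[:,1]-p[1])-27.8,[502.5,-149],loss='soft_l1').x
    print(len(pts),g(pts),ok.sum(),g(pts[ok]) if ok.sum()>3 else '')
    # foot flange circle
    z=.012
    a=q[(q[:,2]>.005)&(q[:,2]<.018)&(near<.06)]; print('foot z',np.median(a[:,2]),a.min(0),a.max(0))
    h=cv2.convexHull(a[:,:2].astype(np.float32)*1000)[:,0]; hr=np.hypot(h[:,0]-502.5,h[:,1]+149); 
    print('foot',least_squares(lambda p:np.hypot(h[:,0]-p[0],h[:,1]-p[1])-46,[502.5,-149],loss='soft_l1').x)
```

```text
[ 0.50236386 -0.14667175  0.30942265]
[  37 1110 1697 1077  305  314  307  116  144 1171  251 1755 1118    0
    0]
60 [ 502.57640485 -148.9149033 ] 23 [ 502.90869957 -148.80235227]
foot z 0.010574945736537663 [ 0.45712679 -0.19036855  0.00506383] [ 0.54833179 -0.10332723  0.01797478]
foot [ 502.45450604 -149.20778894]
[  44 1444 1819 1170  231   87   94  102  122  853  127 1232  629    0
    0]
35 [ 502.37473042 -148.5124799 ] 23 [ 502.37704773 -148.40633752]
foot z 0.010408638966128416 [ 0.45651782 -0.1942268   0.00508097] [ 0.53647438 -0.10290457  0.01798794]
foot [ 502.55000676 -148.5486922 ]
```

View pics/w10.png

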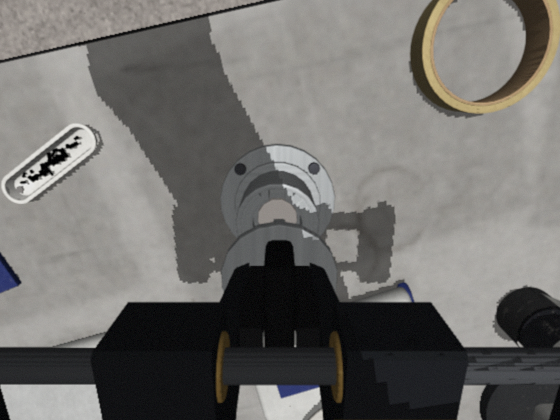

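The cell axis agrees in both views to within 0.7 mm: about (502.5, -148.8) mm. I go down to just above the rim.

{"method": "play_rows", "body": {
  "plan": [
    [1,[0,-2,12],0],
    [1,[0,-2,24],0],
    [1,[0,-2,35],0],
    [1,[0,-2,35],0],
    [1,[0,-2,35],0]
  ]
}}

```text
t: 10.98
tool_pos: [0.5027, -0.1485, 0.2758]
eef_rot: [0.0, 0.099, 0.995, 0.0]
contact_force: [-0.0, -0.1, -1.3]
opening: 0.134
```

Run:
```python
from h import *
c=cam('scene');s=c['image'][160:260,230:340][...,::-1]; cv2.imwrite('pics/s11c.png',cv2.resize(s,(660,600),interpolation=3))
for i in range(3):
    o=observe();print(o['t'],o['tool_pos'],o['contact_force'],toolmove([.5025,-.1488,.25],np.radians(79)))
```

```text
11.025 [ 0.50282386 -0.14856855  0.27598538] [-0.09881655  0.61904125 -1.58592483] (array([ 0.3, -0.3, 26. ]), np.float64(-0.006))
11.025 [ 0.50282386 -0.14856855  0.27598538] [-0.09881655  0.61904125 -1.58592483] (array([ 0.3, -0.3, 26. ]), np.float64(-0.006))
11.025 [ 0.50282386 -0.14856855  0.27598538] [-0.09881655  0.61904125 -1.58592483] (array([ 0.3, -0.3, 26. ]), np.float64(-0.006))
```

View pics/s11c.png

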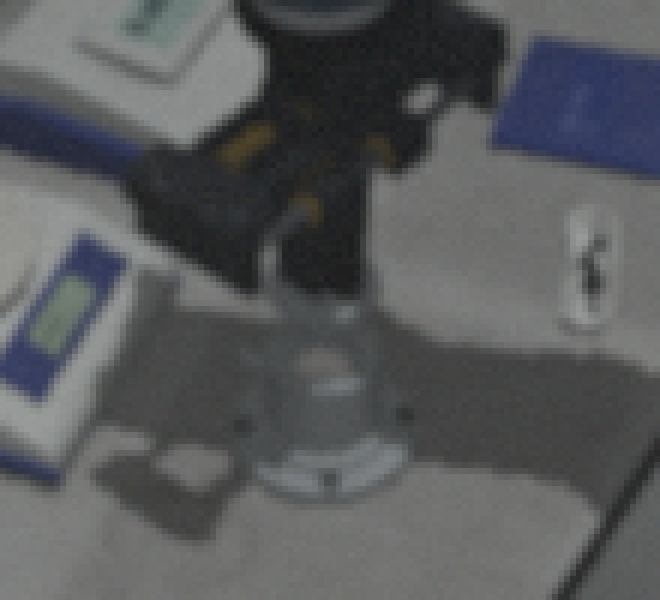

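The plug is lined up just above the neck. I enter about 10 mm.

{"method": "play_rows", "body": {
  "plan": [
    [1,[0,0,8],0],
    [1,[0,0,14],0],
    [1,[0,0,19],0],
    [1,[0,0,24],0],
    [1,[0,0,24],0]
  ]
}}

```text
t: 11.65
tool_pos: [0.5024, -0.1486, 0.2513]
eef_rot: [-0.0, 0.099, 0.995, 0.0]
contact_force: [-0.6, 0.2, -0.6]
opening: 0.128
```

Already 9 mm in with no force, and the lugs have started into the slots. I push on toward home.

{"method": "play_rows", "body": {
  "plan": [
    [1,[0,0,4],0],
    [1,[0,0,8],0],
    [1,[0,0,11],0],
    [1,[0,0,14],0],
    [1,[0,0,14],0]
  ]
}}

```text
t: 12.28
tool_pos: [0.5029, -0.1486, 0.238]
eef_rot: [0.0, 0.099, 0.995, -0.0]
contact_force: [-0.6, -0.6, 7.1]
opening: 0.131
```

```bash
python3 held.py w12.png
python3 - <<'E'
from h import *
c=cam('scene');s=c['image'][160:260,230:340][...,::-1]; cv2.imwrite('pics/s12c.png',cv2.resize(s,(660,600),interpolation=3))
o=observe();print(o['tool_pos'],o['contact_force'],o['ft_torque'])
E
```

```text
12.325 [ 0.50289649 -0.14860439  0.23806814] 11.441262709217078 [-1.39385127 -0.45308543  6.74049826] 1.0508316639255766
[ 217  229  202  191  176  187  135  137   58 2710  540  138   32  275
  423]
3573 [ -5.34727059 -26.99843157 164.50126495] [ 27.75781248  26.26020328 174.98259844]
plane [4.12427985e-02 8.36831176e-04 1.68810954e+02]
circ ((1.1775099039077759, -0.47392725944519043), 26.734453201293945)
[ 0.50291592 -0.14860016  0.23811878] [-0.8047288   0.39613258  6.68867804] [ 0.07516921  0.22029328 -0.01598084]
```

View pics/s12c.png

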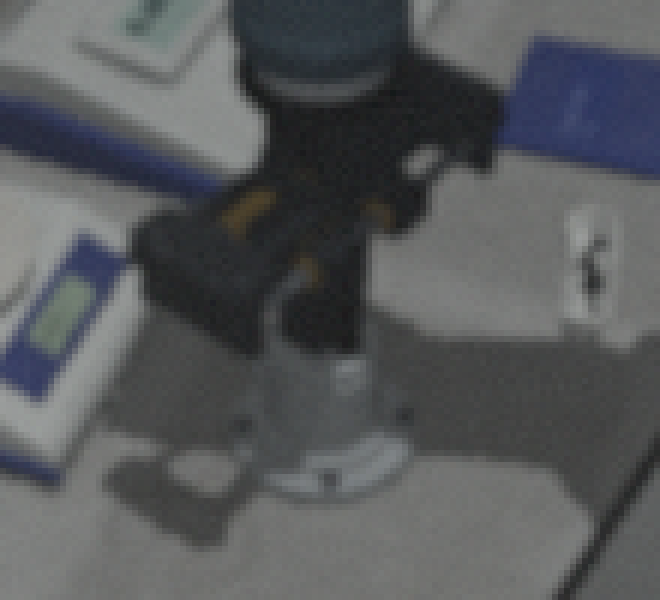

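View pics/w12.png

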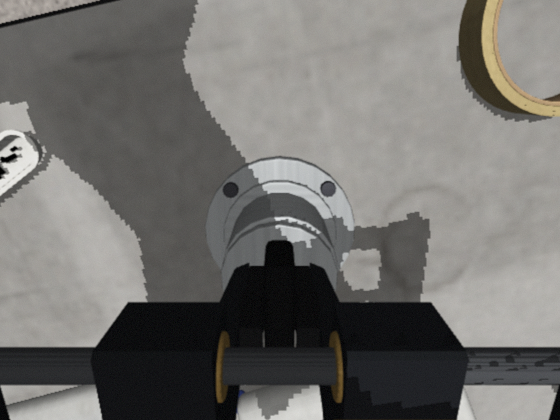

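Deep in the slots, with the spring force around 8 N and about 3 mm to go.

{"method": "play_rows", "body": {
  "plan": [
    [1,[0,0,1],0],
    [1,[0,0,2],0],
    [1,[0,0,3],0],
    [1,[0,0,4],0],
    [1,[0,0,4],0]
  ]
}}

```text
t: 13.0
tool_pos: [0.5029, -0.1485, 0.2353]
eef_rot: [0.0, 0.099, 0.995, -0.001]
contact_force: [-6.6, -0.3, 20.7]
opening: 0.13
```

The flange is on the rim (about 22 N, z 0.2353). I ease off 1 mm and turn clockwise.

{"method": "play_rows", "body": {
  "plan": [
    [1,[0,0,-1],0.1],
    [1,[0,0,-1],0.26],
    [1,[0,0,-1],0.42],
    [1,[0,0,-1],0.58],
    [1,[0,0,-1],0.74]
  ]
}}

```text
t: 13.62
tool_pos: [0.5035, -0.1487, 0.2356]
eef_rot: [0.001, 0.454, 0.891, 0.0]
contact_force: [0.0, -0.0, 7.6]
opening: 0.131
```

```bash
cat > st.py <<'E'
from h import *
o=observe();Rt=R.from_quat(np.roll(o['eef_rot'],-1)).as_matrix()
print(o['t'],o['tool_pos'],o['contact_force'],o['ft_torque'],o['opening'],'jaw yaw',np.degrees(np.arctan2(Rt[1,1],Rt[0,1])),'tilt',Rt[:2,2],o['joint_positions'])
E
python3 st.py; python3 held.py w13.png
```

```text
13.625 [ 0.5035207  -0.14872381  0.23561219] [ 3.64360749e-02 -5.88805591e-03  7.59234456e+00] [ 0.00192789  0.00571054 -0.01066537] 0.13141984180050856 jaw yaw 35.98158952933684 tilt [ 0.00265504 -0.00068911] [ 0.57208997  0.63290286 -0.47733506  1.95478389  0.46026956  0.65885909
  0.4321399 ]
13.675 [ 0.50353036 -0.14866685  0.23569581] 11.130200799899036 [-0.33455404  0.45107635  8.34876521] 0.42648545666440396
[ 232  221  201  194  197  153  160  124   56 2699  568  130  526  318
  116]
3654 [ -6.05794757 -28.38723312 164.50810344] [ 28.58699806  26.18755468 174.99935441]
plane [ 5.16183717e-02 -1.18368128e-03  1.68793740e+02]
circ ((1.3814390897750854, -1.0458651781082153), 27.464982986450195)
```

View pics/w13.png

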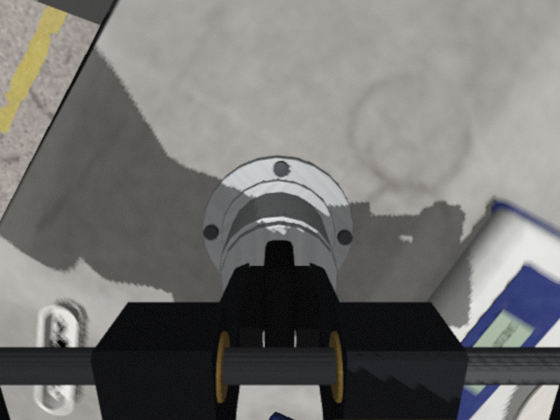

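Turned 43° freely, with the lugs under the ledge and the bar and plug still turning together. I continue.

{"method": "play_rows", "body": {
  "plan": [
    [1,[0,0,0],0.16],
    [1,[0,0,0],0.32],
    [1,[0,0,0],0.47],
    [1,[0,0,0],0.6],
    [1,[0,0,0],0.7]
  ]
}}

```text
t: 14.3
tool_pos: [0.5036, -0.1487, 0.2357]
eef_rot: [0.001, 0.731, 0.682, 0.001]
contact_force: [0.0, -0.1, 8.0]
opening: 0.129
```

```bash
python3 st.py
```

```text
14.3 [ 0.50358579 -0.14874887  0.23567379] [ 0.02435977 -0.07289433  8.01283281] [-0.01577619  0.04520371  0.06685245] 0.1286550546943168 jaw yaw -4.02176212822667 tilt [ 0.00286731 -0.00088481] [ 0.43945978  0.60188871 -0.30433517  1.96253147  0.29819793  0.61704716
 -0.12917513]
```

{"method": "play_rows", "body": {
  "plan": [
    [1,[0,0,0],0.03],
    [1,[0,0,0],0.05],
    [1,[0,0,0],0.07],
    [1,[0,0,0],0.08],
    [1,[0,0,0],0.08]
  ]
}}

```text
t: 14.92
tool_pos: [0.5029, -0.1486, 0.2355]
eef_rot: [0.0, 0.757, 0.653, 0.0]
contact_force: [-3.2, 0.2, 11.0]
opening: 0.13
```

```bash
python3 st.py
```

```text
14.925 [ 0.50292599 -0.14855159  0.23550232] [-3.24518353  0.1885509  11.00649757] [0.16249136 0.48592077 0.13570996] 0.13020026758271452 jaw yaw -8.388619047931062 tilt [ 0.00080317 -0.00057358] [ 0.42455044  0.59925619 -0.28523516  1.96435821  0.27954622  0.61465798
 -0.1896383 ]
```

{"method": "play_rows", "body": {
  "plan": [
    [1,[0,0,0],0.03],
    [1,[0,0,0],0.06],
    [1,[0,0,0],0.09],
    [1,[0,0,0],0.09],
    [1,[0,0,0],0.09]
  ]
}}

```text
t: 15.55
tool_pos: [0.5029, -0.1484, 0.2355]
eef_rot: [0.001, 0.785, 0.62, -0.0]
contact_force: [-2.9, -0.4, 10.8]
opening: 0.129
```

```bash
python3 st.py; python3 held.py w14.png
```

```text
15.55 [ 0.50289671 -0.14843502  0.2355236 ] [-2.85117636 -0.40298833 10.84217956] [-8.19943122e-04  5.10498673e-01  9.31438478e-01] 0.1286661266465965 jaw yaw -13.374471544932673 tilt [ 0.00058573 -0.00114549] [ 0.40667638  0.59641175 -0.26274997  1.96554136  0.25900831  0.61080777
 -0.25933644]
15.6 [ 0.50288273 -0.14845251  0.23551321] 11.67641315566384 [-2.90382394 -0.45675889 10.90111077] -0.25931623024932415
[ 221  229  189  195  199  170  143  121  107 2807  382  141  369  246
  140]
3626 [ -6.07473464 -27.6192405  164.50464074] [ 27.44398244  26.19609373 174.99797786]
plane [5.52935235e-02 1.72401202e-03 1.68611092e+02]
circ ((0.6190729141235352, -0.48018017411231995), 27.14525032043457)
```

View pics/w14.png

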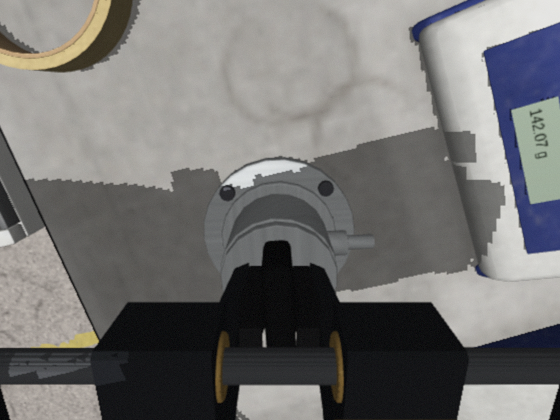

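The torque rises to 0.93 N·m at the stop (about 92° of hand turn from my assumed slot angle). Now I press it firmly home.

{"method": "play_rows", "body": {
  "plan": [
    [1,[0,0,0.5],0.01],
    [1,[0,0,1],0.02],
    [1,[0,0,1.5],0.02],
    [1,[0,0,1.5],0.02],
    [1,[0,0,1.5],0.02]
  ]
}}

```text
t: 16.23
tool_pos: [0.5029, -0.1483, 0.2353]
eef_rot: [0.001, 0.791, 0.612, -0.0]
contact_force: [-8.6, 0.1, 27.3]
opening: 0.13
```

```bash
python3 st.py; python3 held.py w15.png
python3 - <<'E'
from h import *
c=cam('scene');s=c['image'][160:260,230:340][...,::-1]; cv2.imwrite('pics/s15c.png',cv2.resize(s,(660,600),interpolation=3))
w=cam('wrist'); q=cloud(w).reshape(-1,3); n=np.hypot(q[:,0]-.5025,q[:,1]+.149)
a=q[(n<.0265)&(q[:,2]>.06)&(q[:,2]<.075)]; print('flange top z',np.median(a[:,2]),len(a), np.histogram(q[n<.03][:,2],bins=np.arange(.05,.08,.002))[0])
save(w,'w16.png');cv2.imwrite('pics/w16c.png',cv2.resize(w['image'][150:290,200:360][...,::-1],(640,560),interpolation=3))
E
```

```text
16.225 [ 0.50293204 -0.1483404   0.23531851] [-8.59384166  0.12924508 27.29494844] [0.1924132  1.61360615 1.10230568] 0.13039663834988083 jaw yaw -14.490344040775746 tilt [ 0.00050346 -0.00179838] [ 0.40196208  0.59613081 -0.25720604  1.96587639  0.25512057  0.60954342
 -0.27580492]
16.275 [ 0.50293131 -0.14833113  0.23531377] 11.846498624442168 [-6.64170929  2.15472593 27.83177266] -0.27583828811057953
[ 224  224  214  180  189  187  142  116  132 2810  376  129  391  212
  130]
3650 [ -6.75738733 -27.00772185 164.50172322] [ 27.17148884  26.25345217 174.99159099]
plane [5.70127800e-02 1.43246710e-03 1.68536501e+02]
circ ((0.7438501119613647, -0.41470786929130554), 26.97732925415039)
flange top z 0.06628678073054231 3524 [ 117  137  124  141  356  244  137 1255 1976   59  134  166  170  199]
```

View pics/s15c.png

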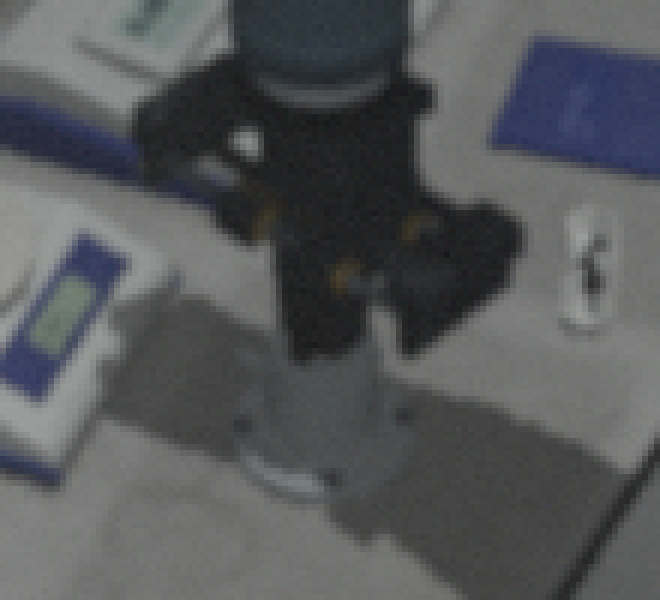

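View pics/w16c.png

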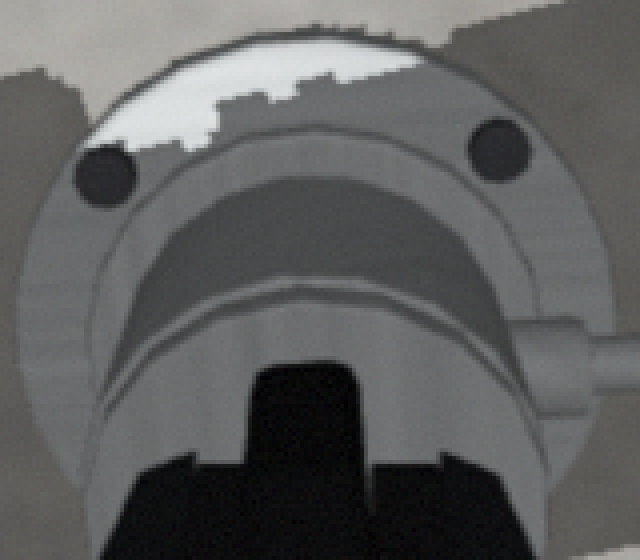

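Flange top reads 66.3 mm against the 66 mm expected, and the 29 N push far exceeds the 10 N spring, so the flange is on the rim. Handing in.

```bash
python3 -c "
from h import *
print(finish_job()); o=observe(); print(o['t'],o['tool_pos'],o['contact_force'])"
```

```text
the job is handed in; nothing more can be done
None
the job is handed in; nothing more can be done
```

The pressure filter cell is closed, and I handed the job in at about 16.4 s with the plug still gripped and pressed down. No verdict is reported, so what follows is from my own checks.

**What I did:** I gripped the plug by its bar and put it into the steel cell with its lugs in the slots. I pushed it down against the spring and turned it clockwise to the stop, then pressed it home. The green look-alike, jars, tape roll and weighing boat were not touched.

**Last checks:**
- **Flange on the rim:** its top measured 66.3 mm above the bench, where 66 mm is expected. The push was about 28 N against the 10 N spring, with no further downward travel.
- **At the stop:** the turning torque rose from about 0.1 to 1.1 N·m.
- **Grip:** still holding the bar, at about 11.5 mm opening for the 12 mm bar.

**What disagreed or went wrong:**
- **First grasp:** I lifted before the slow fingers had closed. The plug had not moved, so I regrasped it.
- **Turn angle:** the hand turned about 93° from where I inserted it, not 86°. I put this down to the play of the lugs in the slots, an uncertain slot angle (about -10° to -14°) and a little give in the grip.
- **Side load:** about 7–9 N of sideways force remained at the end, probably from a small offset of the plug in the bore.

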